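# Start the connector test at the guarded tester

## Task

Start a test run on the connector tester: flip the tester's guard cover up and back until it stays open by itself, press the near end of the rocker switch beneath it fully down so that it stays on, and only then press the small flat push button on the button box fully down and let it come back up. Do not push the mushroom-headed stop button next to it, leave the cover open and the switch on, and leave the loose things lying round about where they are.

Things in the scene. Friction and masses are not known exactly. Their poses are not given: they have to be found in the camera images.
- tester: Grey low enclosure fixed to the bench, 170 (x) x 140 (y) x 50 mm high; origin: centre of its underside; -x face is the front, towards the robot; turned about z by up to 0.35 rad. On its top: the black guard cover over the rocker (centre line at y = -15 mm), and at y = +53 mm a connector in 13 mm high clips. The top is free for 36 mm left and 33 mm right of the cover, save hinge ears at the rear.
- cover (a joint): Angle of the guard cover: 0 = shut, 1.95 rad = fully back against its stop, leaning away from the robot. Hinged at its rear (+x) edge about the tester's y axis. Light (about 70 g, weak friction); let go below about 1.2 rad it falls shut, above about 1.3 rad it falls back to the stop and stays.
- cover_hinge (a point): On the hinge axis of the guard cover, at mid width: x = +42, y = -15, z = +56 mm in the tester's frame. Its axes turn with the cover; with the cover shut they are those of the tester. The axis runs along y.
- cover_front (a point): Point inside the cover near its front, mid width: 75 mm before (-x) and 12 mm above the hinge axis when shut; turns with the cover. Cover: hollow black cap, 87 mm long x 44 wide (y) x 31 high, flat side walls, 2 mm above the tester's top, upper face 83 mm over the bench; a lip 32 mm wide, 3 thick sticks out 12 mm at the top front. Can be pinched across the side walls; pivots in the grip.
- rocker (a joint): Angle of the rocker switch: 0 = off (near end raised), 0.4 rad = on (near end fully down, near face level). Stiff enough to stay where it is left; about 3 N on the near end moves it.
- rocker_near (a point): Spot to press on the upper face of the rocker's near half, 14 mm before the pivot. Grey rocker 40 mm long (x) x 24 wide in a 4 mm high bezel, two faces in a shallow V; pivot along y at x = -5, y = -15, z = +57 mm in the tester's frame. The spot is 66 mm over the bench when off, 61 mm when on. Reachable only with the cover open.
- button_box: Grey box fixed to the bench, 75 (x) x 150 (y) x 45 mm high, with two black push buttons in identical aluminium collars (42 mm diameter, 12 mm high), 70 mm apart along its y; which is on the left varies. Origin: centre of its underside. Turned about z by up to 0.35 rad. May stand left or right of the tester.
- start_button_top (a point): Centre of the top of the flat start button: a plain black cylinder of 26 mm diameter whose top stands 10 mm above its collar (67 mm above the bench). Pressed straight down.
- start_button (a joint): Travel of the flat start button, downward: 0 = up, 0.006 m = fully down (about 5 N). Springs back when released.
- stop_button_top (a point): Centre of the top of the stop button: a black mushroom head of 40 mm diameter, its top 82 mm above the bench.
- stop_button (a joint): Travel of the mushroom stop button, downward: 0 = up, 0.006 m = fully down. Not to be pushed.
- side_cutters: Blue-handled side cutters, 48 x 126 x 13 mm, lying loose on the bench near the robot. Origin: centre of the underside.
- pin_gauge: Grey pin gauge, 13 x 78 x 13 mm, lying loose on the bench. Origin: centre of the underside.
- label_roll: White label roll, 70 x 95 x 30 mm, lying loose behind the work. Origin: centre of the underside.
- qc_stamp: Hand stamp with a wooden handle, 26 x 34 x 64 mm, standing loose behind the work. Origin: centre of the underside.

How it is judged:
By the outcome, as a careful person would: the job done as asked, in the order asked, and still so for the second after the job is handed in, with the robot touching nothing.
It also fails if it takes over 51 s, if anything falls off the work surface, if the arm or the gripper's body presses on something with over 40 N, if the wrist force passes 120 N, or if a joint passes its speed limit or range.

## Robot

A 6-joint arm with a two-finger parallel gripper is mounted at the origin on a cart in front of the work surface, level with it; the furniture and walls round the work are solid. World frame = base frame: x ahead of the robot, y to its left, z up, the work surface at z = 0. Lengths are in m, angles in degrees, forces in N, time in s.
With the tool pointing down it reaches from about 0.4 to 0.825 m from the base axis. Payload 7 kg.
Tool frame: the origin (TCP) lies on the centre line of the jaws, within the pads' length; the fingertips stand r.nose_length ahead of it and the grasp point (between the pads) lies 2 mm behind it (r.nose_length is the distance from the TCP to the fingertips, in m); z points along the fingers, y is the direction in which the jaws open and shut (so a half turn about z gives the same grasp; the last joint's range is limited). The gripper opens to 88 mm and grips with 3 to 60 N. Pads are 19 mm wide; open, the fingers measure 130 mm over their backs; the gripper's body (78 mm by 193 mm) begins 47 mm behind the grasp point.
Start: joints at [-49.842, 20.546, 0.682, 0, -70.136, -16.507], TCP at [0.271, -0.618, 0.244] pointing down, gripper open.
Joint ranges: [-176.03, 176.03], [-82.01, 121.73], [-58.28, 71.71], [-173.87, 95.51], [-174.79, -0.11], [-173.66, 173.66]. Speed limits (degrees/s): [136.94, 136.94, 172.46, 180, 180, 180].

## Interface

Orientations are given as [roll, pitch, yaw] about the fixed x, y, z axes, in that order (R = Rz(yaw) Ry(pitch) Rx(roll)).
In Python, from plant import r gives the robot as it stands.
- The arm moves only by the tool apply_moves, never from a script. Its argument "targets" is a list of rows, each a list of 3 entries, a list of its own where there are three numbers: the shift along the tool's x, y, z scaled (see below), then the turn, a rotation vector about the tool's x, y, z scaled (see below), then the finger opening in mm, from 0 to 87.6. A call has 1 to 5 rows; each row shifts and turns the pose as measured when the row begins, along the tool's axes as they then stand; what a row does not reach is not made up. The controller multiplies each number of a shift by 0.04 m and each number of a turn by 8 degrees. A row lasts 1/10 s, in which the tool goes at most 50 mm and 8.59 degrees, less where a joint would pass 70% of its speed; a pose out of reach is approached as far as the arm can. A call with a number of a shift or a turn outside -1 to 1 is refused whole. A call with a gripper value outside its range is refused whole. The fingers move at their own pace and stop on an object; "squeeze" is the grip in N (left out, the last holds). Time passes only in rows, so rows that do not move let the fingers close. It gives the time, the measured TCP pose, the force and the opening at its end, in the units of the state.
- r.get_state(): the state, without advancing time (a new reading comes with each control period).
- r.capture(name): name is "scene" or "top"; returns a dict with "img" (400x640x3 uint8, blue, green, red), "z_map" (400x640 float32, m along the optical axis (not along the pixel's ray), 0 where there is no reading), "fx", "fy", "cx", "cy" (pixels), "camera_from_world" (4x4, takes a point from world to camera coordinates). Camera axes: x right, y up, looking along -z (the intrinsics and any distortion apply to the point x, -y, -z); pixel columns grow to the right and rows downward; lengths in m; the calibration is good to about 2 mm. A picture is of the moment at which its call begins.
- r.close_job(): hands the job in, once; it reports no verdict.
The state is a dict: "time_s": time; "joints": joint angles; "qd": joint speeds; "joint_torque": joint torques, N m; "tcp_pos": TCP position; "eef_rot": TCP orientation; "contact_force": force on the tool from outside, world axes, zero at the start; "moment": the same for the moment, N m; "gripper_width": finger opening in m.
Only numpy, scipy, OpenCV 4.12 (cv2) and the standard library are available. Lean on these libraries where they do the work, as an engineer would, in place of code of your own. Each camera call takes 0.05 s, during which the arm holds its last target.

## Working session

There is one attempt and no reset: what is moved stays moved. The work goes in short steps, Python scripts to look and compute and a tool call to move; the robot and the scene stay as the last step left them, time stands still between calls to the robot, and variables do not carry over. Pictures are saved under pics/ and viewed, and the job is handed in when it is done.

Besides the shell and the picture viewer there is one more tool, called after "Call:" as name(argument=value, ...), one argument or row to a line, values as JSON. apply_moves: Moves the arm, as the interface text tells. Its arguments: {"type":"object","properties":{"targets":{"type":"array","items":{"type":"array"}},"squeeze":{"type":"number"}},"required":["targets"]}

```bash
ls; mkdir -p pics
python3 - <<'E'
from plant import r
import cv2,numpy as np,pickle
d={}
for n in("scene","top"):
    c=r.capture(n); d[n]=c; cv2.imwrite(f"pics/{n}0.png",c["img"])
    print(n,c["fx"],c["fy"],c["cx"],c["cy"],c["camera_from_world"],[k for k in c])
pickle.dump(d,open("c0.pkl","wb"))
print(r.nose_length,r.get_state())
E
```

```text
pics
scene 396.50076278792034 396.50076278792034 318.0421753890319 196.44851747455652 [[-0.47739158 -0.8786781  -0.00469812  0.21658537]
 [ 0.63217705 -0.34716964  0.69269432 -0.39709273]
 [-0.61028638  0.32771639  0.72121599 -0.88368132]
 [ 0.          0.          0.          1.        ]] ['img', 'z_map', 'fx', 'fy', 'cx', 'cy', 'camera_from_world']
top 479.22081720509584 479.22081720509584 311.35324431546366 197.56992575110067 [[-2.45427966e-03 -9.99685988e-01  2.49379604e-02 -7.44468634e-02]
 [ 9.92380306e-01  6.37249490e-04  1.23210885e-01 -5.67389974e-01]
 [-1.23188087e-01  2.50503348e-02  9.92067123e-01 -1.37813800e+00]
 [ 0.00000000e+00  0.00000000e+00  0.00000000e+00  1.00000000e+00]] ['img', 'z_map', 'fx', 'fy', 'cx', 'cy', 'camera_from_world']
0.017 {'time_s': 0.1, 'joints': array([-4.98417422e+01,  2.05870973e+01,  6.40787400e-01, -1.59142786e-02,
       -7.01353656e+01, -1.65089181e+01]), 'qd': array([-0.01988314, -0.19850597,  0.1108734 , -0.01908294,  0.002253  ,
        0.03844576]), 'joint_torque': array([-1.54859819e-03, -5.84162307e+01,  2.93747646e+01,  7.01549158e+00,
        1.01509859e-02, -7.19236323e-05]), 'tcp_pos': array([ 0.27060668, -0.61795709,  0.24273813]), 'eef_rot': array([ 1.79917440e+02, -8.86655668e-03, -1.56356072e+02]), 'contact_force': array([ 0.90062213, -0.56623737, -0.95109043]), 'moment': array([ 0.0024567 , -0.02921248,  0.03355296]), 'gripper_width': 0.08730023599562593}
```

View pics/scene0.png

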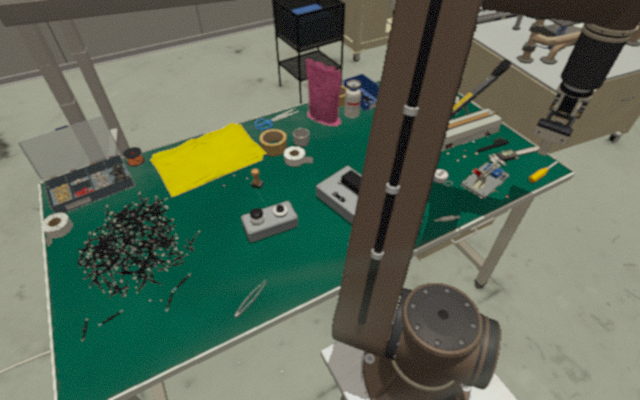

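View pics/top0.png

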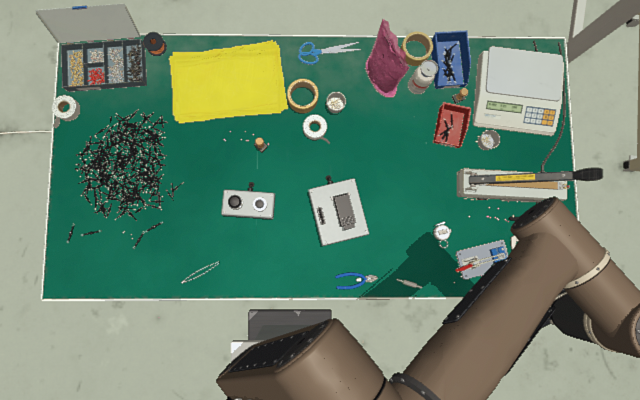

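The top view shows the button box near (247,204) and the tester near (338,211), with the cover dark at (344,211). I'll zoom in.

```bash
cat > h.py <<'E'
import numpy as np,cv2
def ray(c,u,v,z=None):
    M=c["camera_from_world"];R=M[:3,:3];t=M[:3,3]
    o=-R.T@t; d=R.T@np.array([(u-c["cx"])/c["fx"],-(v-c["cy"])/c["fy"],-1.0])
    return o+d*((z-o[2])/d[2])
def cloud(c):
    v,u=np.mgrid[0:400,0:640]; z=c["z_map"]
    P=np.stack([(u-c["cx"])/c["fx"]*z,-(v-c["cy"])/c["fy"]*z,-z],-1)
    M=c["camera_from_world"]
    W=(P-M[:3,3])@M[:3,:3]
    W[z==0]=np.nan
    return W
def proj(c,p):
    q=c["camera_from_world"]@np.append(p,1)
    return c["cx"]+c["fx"]*q[0]/-q[2], c["cy"]-c["fy"]*q[1]/-q[2]
E
python3 - <<'E'
import pickle,cv2,numpy as np
from h import *
d=pickle.load(open("c0.pkl","rb"));c=d["top"];W=cloud(c)
cr=c["img"][160:260,210:390]
cv2.imwrite("pics/crop0.png",cv2.resize(cr,None,fx=4.4,fy=4.4,interpolation=cv2.INTER_CUBIC))
z=W[...,2]
H=np.clip(np.nan_to_num(z[160:260,210:390])*2500,0,255).astype(np.uint8)
cv2.imwrite("pics/h0.png",cv2.resize(H,None,fx=4.4,fy=4.4,interpolation=cv2.INTER_NEAREST))
for nm,u0,u1,zl,zh,h in(("box",215,280,.035,.053,.045),("tester",300,375,.042,.06,.05)):
    m=np.zeros(z.shape,np.uint8)
    m[165:255,u0:u1]=((z>.03)&(z<.12))[165:255,u0:u1]
    m2=np.zeros_like(m); m2[165:255,u0:u1]=((z>zl)&(z<zh))[165:255,u0:u1]
    m2=cv2.morphologyEx(m2,cv2.MORPH_OPEN,np.ones((3,3)))
    k=cv2.findContours(m2,cv2.RETR_EXTERNAL,cv2.CHAIN_APPROX_NONE)[0]
    k=max(k,key=cv2.contourArea)
    pts=np.array([ray(c,*p[0],h)[:2] for p in k])
    print(nm,np.median(z[m2>0]),cv2.minAreaRect((pts*1000).astype(np.float32)))
E
```

```text
box 0.046099802627943054 ((548.8760986328125, 110.07501220703125), (150.1444091796875, 75.0099868774414), 85.92504119873047)
tester 0.051442101863075296 ((525.9732055664062, -153.39593505859375), (169.34046936035156, 139.53616333007812), 13.819907188415527)
```

View pics/crop0.png

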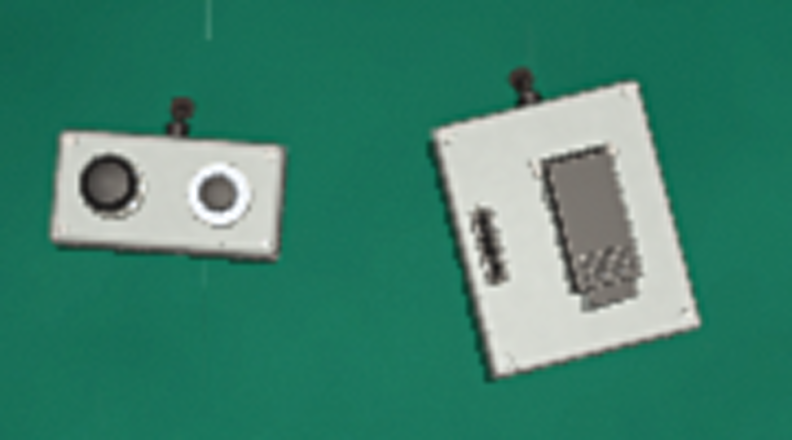

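View pics/h0.png

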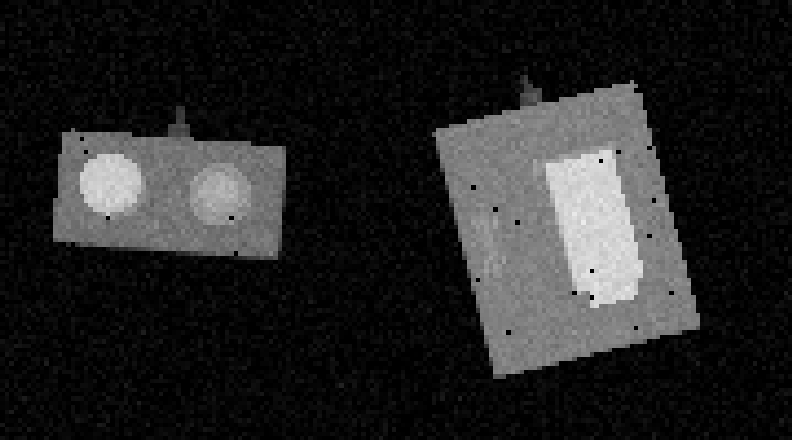

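The mushroom is the left button on the box, since it's higher (crop (110,184)). The start button is the right one, at crop (219,194). The tester's yaw is about +13.8° and the box's about −4°. Next I'll check the cover and buttons directly.

```bash
cat >> h.py <<'E'
TY=13.82; C=np.array([.5260,-.1534]); 
def tw(x,y,z=0,base=None):
    a=np.radians(TY); b=C if base is None else base
    return np.array([b[0]+np.cos(a)*x-np.sin(a)*y,b[1]+np.sin(a)*x+np.cos(a)*y,z])
def plan(s,target,yaw):
    from scipy.spatial.transform import Rotation as Ro
    R=Ro.from_euler('xyz',s["eef_rot"],degrees=True)
    d=R.inv().apply(np.array(target)-s["tcp_pos"])/.04
    G=Ro.from_euler('xyz',[180,0,yaw],degrees=True)
    t=np.degrees((R.inv()*G).as_rotvec())/8
    print("shift units",d.round(2),"turn units",t.round(2))
def st(s): print(round(s["time_s"],2),s["tcp_pos"].round(4),s["eef_rot"].round(1),s["contact_force"].round(1),s["gripper_width"].round(4),s["joints"].round(0))
E
python3 - <<'E'
import pickle,cv2,numpy as np
from h import *
from plant import r
d=pickle.load(open("c0.pkl","rb"));c=d["top"];W=cloud(c);z=W[...,2]
def blob(u0,u1,zl,zh,h):
    m=np.zeros(z.shape,np.uint8); m[170:250,u0:u1]=((z>zl)&(z<zh))[170:250,u0:u1]
    k=max(cv2.findContours(m,cv2.RETR_EXTERNAL,cv2.CHAIN_APPROX_NONE)[0],key=cv2.contourArea)
    p=np.array([ray(c,*q[0],h)[:2] for q in k])*1000
    print(cv2.minAreaRect(p.astype(np.float32)),cv2.minEnclosingCircle(p.astype(np.float32)))
blob(325,365,.075,.1,.083); blob(225,246,.072,.1,.082); blob(250,270,.053,.08,.060)
b=[.5489,.1101];a=np.radians(-4.07)
for y in(35,-35): print("button pred",b[0]-np.sin(a)*y/1000,b[1]+np.cos(a)*y/1000)
print("cover top ctr pred",tw(.042-.0435-.006,-.015),"hinge",tw(.042,-.015),"front",tw(-.033,-.015),"rock",tw(-.020,-.015))
s=r.get_state();st(s);plan(s,[*tw(-.033,-.015)[:2],.15],13.82-180)
E
```

```text
((521.48583984375, -169.60220336914062), (96.15911102294922, 45.148929595947266), 13.910740852355957) ((522.3023681640625, -168.33042907714844), 50.608280181884766)
((550.3203735351562, 144.55718994140625), (37.25288009643555, 36.80196762084961), 0.8925206065177917) ((551.2391357421875, 144.75967407226562), 19.584369659423828)
((547.0189208984375, 75.5013427734375), (37.907135009765625, 37.479942321777344), 0.526258111000061) ((546.5801391601562, 75.92704010009766), 20.71786880493164)
button pred 0.5513841311524107 0.14501173287617822
button pred 0.5464158688475894 0.07518826712382179
cover top ctr pred [ 0.5223002  -0.16975731  0.        ] hinge [ 0.57036723 -0.15793312  0.        ] front [ 0.4975384  -0.17584855  0.        ] rock [ 0.51016207 -0.17274321  0.        ]Traceback (most recent call last):
  File "<stdin>", line 14, in <module>
  File "h.py", line 27, in st
    def st(s): print(round(s["time_s"],2),s["tcp_pos"].round(4),s["eef_rot"].round(1),s["contact_force"].round(1),s["gripper_width"].round(4),s["joints"].round(0))
                                                                                                                  ^^^^^^^^^^^^^^^^^^^^^^^^
AttributeError: 'float' object has no attribute 'round'
```

```bash
sed -i 's/s\["gripper_width"\].round(4)/round(s["gripper_width"],4)/' h.py
python3 - <<'E'
from h import *
from plant import r
s=r.get_state();st(s);plan(s,[*tw(-.033,-.015)[:2],.19],TY-180)
E
```

```text
0.1 [ 0.2706 -0.618   0.2427] [ 179.9   -0.  -156.4] [ 0.9 -0.6 -1. ] 0.0873 [-50.  21.   1.  -0. -70. -17.]
shift units [-9.63  7.85  1.33] turn units [ 0.01 -0.    1.23]
```

Call:
apply_moves(
  targets=[
    [[-0.8,0.65,0],[0,0,0.4],70],
    [[-0.9,0.7,0],[0,0,0.4],70],
    [[-0.9,0.7,0],[0,0,0.4],70],
    [[-0.9,0.7,0],[0,0,0],70],
    [[-0.9,0.7,0],[0,0,0],70],
  ],
)

```text
time_s: 0.6
tcp_pos: [0.3957, -0.4312, 0.2388]
eef_rot: [179.6, -0.2, -166.9]
contact_force: [1.2, -0.2, 0.3]
gripper_width: 0.0703
```

```bash
cat > p.py <<'E'
import sys
from h import *
from plant import r
s=r.get_state();st(s)
x,y,z=[float(a) for a in sys.argv[1:4]]
plan(s,[*tw(x,y)[:2],z],TY-180)
E
python3 p.py -.033 -.015 .19
```

```text
0.6 [ 0.3957 -0.4312  0.2388] [ 179.6   -0.2 -166.9] [ 1.2 -0.2  0.3] 0.0703 [-28.  13. -11.  -0. -67. -48.]
shift units [-3.93  5.63  1.24] turn units [ 0.05 -0.03 -0.09]
```

Call:
apply_moves(
  targets=[
    [[-0.7,1,0.2],[0,0,0],68],
    [[-0.7,1,0.2],[0,0,0],68],
    [[-0.7,1,0.2],[0,0,0],68],
    [[-0.7,1,0.2],[0,0,0],68],
    [[-0.6,0.9,0.2],[0,0,0],68],
  ],
)

```text
time_s: 1.1
tcp_pos: [0.485, -0.2052, 0.1988]
eef_rot: [179.7, -0.2, -166.9]
contact_force: [1.0, -0.7, 0.5]
gripper_width: 0.068
```

```bash
python3 p.py -.033 -.015 .11
```

```text
1.1 [ 0.485  -0.2052  0.1988] [ 179.7   -0.2 -166.9] [ 1.  -0.7  0.5] 0.068 [ -2.   9. -21.  -0. -60. -75.]
shift units [-0.48  0.63  2.22] turn units [ 0.04 -0.02 -0.09]
```

Call:
apply_moves(
  targets=[
    [[-0.5,0.6,0.2],[0,0,-0.1],68],
    [[0,0,0.5],[0,0,0],68],
    [[0,0,0.5],[0,0,0],68],
    [[0,0,0.3],[0,0,0],68],
    [[0,0,0],[0,0,0],68],
  ],
)

```text
time_s: 1.6
tcp_pos: [0.5002, -0.1693, 0.1356]
eef_rot: [179.6, -0.2, -165.6]
contact_force: [-0.3, 0.2, -0.3]
gripper_width: 0.068
```

```bash
python3 p.py -.033 -.015 .072
```

```text
1.6 [ 0.5002 -0.1693  0.1356] [ 179.6   -0.2 -165.6] [-0.3  0.2 -0.3] 0.068 [  2.  13. -26.  -0. -52. -78.]
shift units [ 0.1  -0.15  1.59] turn units [ 0.05 -0.03  0.07]
```

Call:
apply_moves(
  targets=[
    [[0.1,-0.15,0.2],[0.05,0,0.07],68],
    [[0,0,0.4],[0,0,0],68],
    [[0,0,0.4],[0,0,0],68],
    [[0,0,0],[0,0,0],68],
  ],
)

```text
time_s: 2.0
tcp_pos: [0.4981, -0.179, 0.0959]
eef_rot: [-179.8, -0.1, -166.4]
contact_force: [-0.6, 0.8, -0.2]
gripper_width: 0.0683
```

```bash
python3 p.py -.033 -.015 .072
```

```text
2.0 [ 0.4981 -0.179   0.0959] [-1.798e+02 -1.000e-01 -1.664e+02] [-0.6  0.8 -0.2] 0.0683 [  2.  15. -29.   0. -46. -78.]
shift units [-0.01  0.08  0.6 ] turn units [-0.02 -0.01 -0.03]
```

Call:
apply_moves(
  targets=[
    [[0,0.07,0.3],[0,0,0],68],
    [[0,0,0.25],[0,0,0],68],
    [[0,0,0],[0,0,0],68],
  ],
)

```text
time_s: 2.3
tcp_pos: [0.4984, -0.1781, 0.0754]
eef_rot: [-179.7, 0.1, -166.5]
contact_force: [-0.4, -0.6, 0.4]
gripper_width: 0.0682
```

```bash
python3 p.py -.033 -.015 .072
python3 - <<'E'
from plant import r
import cv2
for n in("scene","top"):
    c=r.capture(n)
    im=c["img"][130:260,290:460] if n=="scene" else c["img"][150:270,260:420]
    cv2.imwrite(f"pics/{n}1.png",cv2.resize(im,None,fx=4,fy=4))
E
```

```text
2.3 [ 0.4984 -0.1781  0.0754] [-1.797e+02  1.000e-01 -1.665e+02] [-0.4 -0.6  0.4] 0.0682 [  2.  17. -30.   0. -43. -79.]
shift units [0.01 0.06 0.09] turn units [-0.03  0.01 -0.04]
```

View pics/scene1.png

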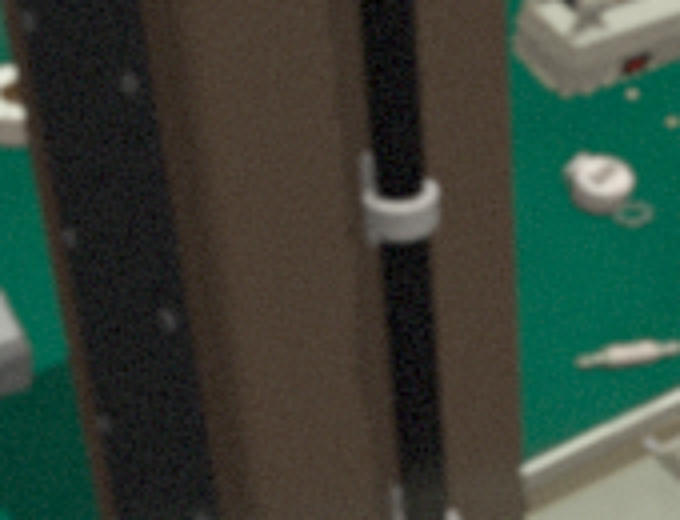

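The arm hides the tester in this view, so I can't check the grasp by eye. The pose matches the target, so I'll close gently.

Call:
apply_moves(
  targets=[
    [[0,0.05,0.06],[0,0,0],60],
    [[0,0,0],[0,0,0],35],
    [[0,0,0],[0,0,0],35],
    [[0,0,0],[0,0,0],35],
    [[0,0,0],[0,0,0],35],
  ],
  squeeze=8,
)

```text
time_s: 2.9
tcp_pos: [0.4997, -0.176, 0.0757]
eef_rot: [-179.7, 0.3, -166.5]
contact_force: [-0.1, 0.3, -1.1]
gripper_width: 0.044
```

```bash
python3 p.py -.033 -.015 .072
```

```text
2.9 [ 0.4997 -0.176   0.0757] [-179.7    0.3 -166.5] [-0.1  0.3 -1.1] 0.044 [  2.  17. -30.   0. -43. -79.]
shift units [0.05 0.02 0.09] turn units [-0.04  0.04 -0.03]
```

Call:
apply_moves(
  targets=[
    [[-0.07,0,-0.2],[0,0,0],35],
    [[-0.1,0,-0.2],[0,0,0],35],
    [[-0.13,0,-0.2],[0,0,0],35],
    [[-0.15,0,-0.18],[0,0,0],35],
  ],
)

```text
time_s: 3.3
tcp_pos: [0.516, -0.172, 0.1085]
eef_rot: [-179.7, 0.1, -166.5]
contact_force: [0.6, -1.0, -3.0]
gripper_width: 0.0437
```

```bash
cat > arc.py <<'E'
from h import *
from plant import r
s=r.get_state();st(s)
a=np.radians(TY);h=tw(.042,-.015)
d=s["tcp_pos"]-h
x=d[0]*np.cos(a)+d[1]*np.sin(a); y=-d[0]*np.sin(a)+d[1]*np.cos(a); z=s["tcp_pos"][2]+.002-.056
phi=np.degrees(np.arctan2(z,-x)); rad=np.hypot(x,z)
print("x,y,z rel",round(x,4),round(y,4),round(z,4),"phi",phi.round(1),"r",rad.round(4))
for k in range(1,6):
    p=np.radians(phi+k*9); X,Z=-.076*np.cos(p),.076*np.sin(p)
    print(k, "cum tool x",round(-(X-x)/.04,2),"tool z",round(-(Z-z)/.04,2))
E
python3 arc.py
```

```text
3.3 [ 0.516  -0.172   0.1085] [-1.797e+02  1.000e-01 -1.665e+02] [ 0.6 -1.  -3. ] 0.0437 [  2.  16. -26.   0. -48. -79.]
x,y,z rel -0.0561 -0.0007 0.0545 phi 44.2 r 0.0783
1 cum tool x -0.26 tool z -0.16
2 cum tool x -0.52 tool z -0.32
3 cum tool x -0.79 tool z -0.44
4 cum tool x -1.08 tool z -0.51
5 cum tool x -1.38 tool z -0.54
```

Call:
apply_moves(
  targets=[
    [[-0.26,0,-0.16],[0,0,0],35],
    [[-0.26,0,-0.15],[0,0,0],35],
    [[-0.27,0,-0.12],[0,0,0],35],
    [[-0.28,0,-0.07],[0,0,0],35],
  ],
)

```text
time_s: 3.7
tcp_pos: [0.56, -0.1611, 0.1318]
eef_rot: [-179.7, 0.0, -166.5]
contact_force: [-0.9, -1.1, -4.5]
gripper_width: 0.0442
```

```bash
python3 arc.py
```

```text
3.7 [ 0.56   -0.1611  0.1318] [-179.7    0.  -166.5] [-0.9 -1.1 -4.5] 0.0442 [  3.  17. -20.   0. -53. -80.]
x,y,z rel -0.0109 -0.0006 0.0778 phi 82.0 r 0.0785
1 cum tool x -0.31 tool z 0.04
2 cum tool x -0.6 tool z 0.07
3 cum tool x -0.89 tool z 0.15
4 cum tool x -1.17 tool z 0.27
5 cum tool x -1.42 tool z 0.43
```

Call:
apply_moves(
  targets=[
    [[-0.31,0,0],[0,0,0],35],
    [[-0.31,0,0.04],[0,0,0],35],
    [[-0.3,0,0.08],[0,0,0],35],
    [[-0.1,0,0.04],[0,0,0],35],
  ],
)

```text
time_s: 4.1
tcp_pos: [0.605, -0.1501, 0.1248]
eef_rot: [-179.7, 0.1, -166.4]
contact_force: [-1.4, -0.4, 1.1]
gripper_width: 0.044
```

```bash
python3 arc.py
python3 - <<'E'
from plant import r
import cv2
c=r.capture("top")
cv2.imwrite("pics/top2.png",cv2.resize(c["img"][130:280,250:430],None,fx=4,fy=4))
E
```

```text
4.1 [ 0.605  -0.1501  0.1248] [-1.797e+02  1.000e-01 -1.664e+02] [-1.4 -0.4  1.1] 0.044 [  4.  21. -15.   0. -54. -81.]
x,y,z rel 0.0355 -0.0006 0.0708 phi 116.6 r 0.0792
1 cum tool x -0.22 tool z 0.22
2 cum tool x -0.45 tool z 0.42
3 cum tool x -0.64 tool z 0.64
4 cum tool x -0.8 tool z 0.9
5 cum tool x -0.92 tool z 1.17
```

View pics/top2.png

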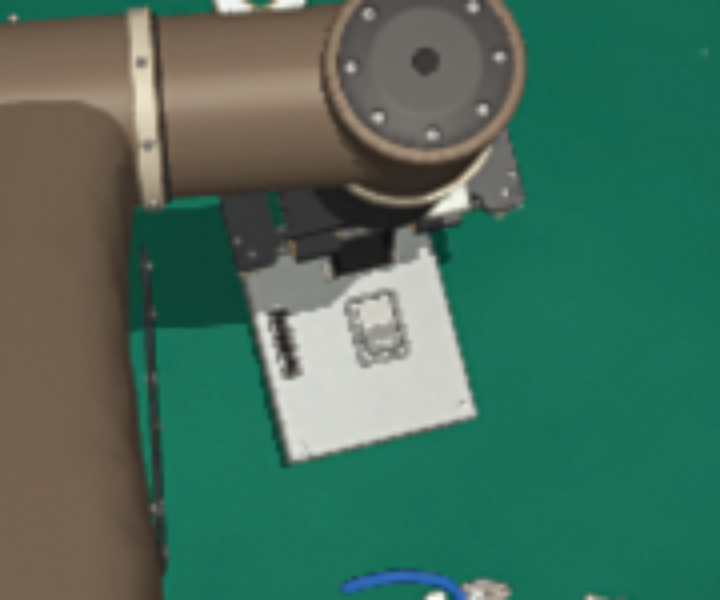

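The cover stands open behind the exposed rocker, which is at crop (377,328). I'll release it and lift away.

Call:
apply_moves(
  targets=[
    [[0,0,0],[0,0,0],66],
    [[0,0,0],[0,0,0],66],
    [[0,0,0],[0,0,0],66],
    [[0,0,-0.5],[0,0,0],66],
    [[0,0,-0.8],[0,0,0],66],
  ],
)

```text
time_s: 4.65
tcp_pos: [0.6024, -0.1495, 0.173]
eef_rot: [-179.8, -0.3, -166.5]
contact_force: [0.4, 0.3, 0.7]
gripper_width: 0.0659
```

```bash
python3 p.py -.021 -.015 .14
```

```text
4.65 [ 0.6024 -0.1495  0.173 ] [-179.8   -0.3 -166.5] [0.4 0.3 0.7] 0.0659 [  4.  19. -12.   0. -60. -81.]
shift units [ 2.4  -0.02  0.84] turn units [-0.02 -0.04 -0.04]
```

Call:
apply_moves(
  targets=[
    [[0,0,-0.8],[0,0,0],66],
    [[0.6,0,-0.2],[0,0,0],40],
    [[0.7,0,0],[0,0,0],0],
    [[0.7,0,0],[0,0,0],0],
    [[0.4,0,0],[0,0,0],0],
  ],
)

```text
time_s: 5.15
tcp_pos: [0.5091, -0.1726, 0.2207]
eef_rot: [-179.7, 0.3, -166.5]
contact_force: [-0.4, 0.3, 0.4]
gripper_width: 0.0397
```

```bash
python3 p.py -.021 -.015 .105
python3 - <<'E'
from plant import r
import cv2,pickle,numpy as np
from h import *
c=r.capture("top");pickle.dump(c,open("c3.pkl","wb"))
cv2.imwrite("pics/top3.png",cv2.resize(c["img"][130:280,250:430],None,fx=4,fy=4))
W=cloud(c)
print(proj(c,tw(.042,-.015,.056)),proj(c,tw(-.02,-.015,.062)))
# points near cover plane behind hinge
a=np.radians(TY);X=(W[...,0]-C[0])*np.cos(a)+(W[...,1]-C[1])*np.sin(a);Y=-(W[...,0]-C[0])*np.sin(a)+(W[...,1]-C[1])*np.cos(a)
m=(abs(Y+.015)<.018)&(X>.02)&(X<.14)&(W[...,2]>.06)&(W[...,2]<.17)
print(m.sum()); 
for z0 in np.arange(.06,.17,.01):
    k=m&(W[...,2]>=z0)&(W[...,2]<z0+.01); print(round(z0,2),k.sum(),X[k].min().round(3) if k.any() else '',X[k].max().round(3) if k.any() else '')
E
```

```text
5.15 [ 0.5091 -0.1726  0.2207] [-179.7    0.3 -166.5] [-0.4  0.3  0.4] 0.0397 [  2.   8. -19.   0. -62. -79.]
shift units [0.02 0.01 2.89] turn units [-0.04  0.04 -0.04]
(np.float64(339.9779370951363), np.float64(195.70684101965065)) (np.float64(345.4770236141229), np.float64(216.12720471935205))
0
0.06 0  
0.07 0  
0.08 0  
0.09 0  
0.1 0  
0.11 0  
0.12 0  
0.13 0  
0.14 0  
0.15 0  
0.16 0  
0.17 0
```

View pics/top3.png

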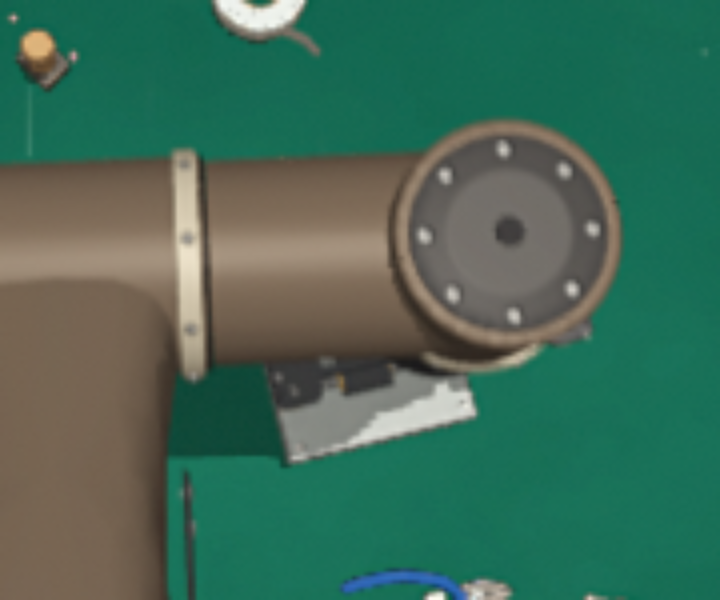

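The arm hides the tester again. I'll descend in small steps and watch the force: contact near TCP z = 0.10 would mean the cover had shut.

Call:
apply_moves(
  targets=[
    [[0,0,0.8],[0,0,0],0],
    [[0,0,0.8],[0,0,0],0],
    [[0,0,0.6],[0,0,0],0],
    [[0,0,0.3],[0,0,0],0],
    [[0,0,0],[0,0,0],0],
  ],
  squeeze=20,
)

```text
time_s: 5.7
tcp_pos: [0.5092, -0.1742, 0.1209]
eef_rot: [-179.6, 0.8, -166.6]
contact_force: [-0.3, -0.7, -0.5]
gripper_width: 0.0012
```

```bash
python3 p.py -.021 -.015 .085
```

```text
5.7 [ 0.5092 -0.1742  0.1209] [-179.6    0.8 -166.6] [-0.3 -0.7 -0.5] 0.0012 [  2.  14. -27.   0. -49. -79.]
shift units [0.01 0.04 0.9 ] turn units [-0.06  0.09 -0.05]
```

Call:
apply_moves(
  targets=[
    [[0,0.04,0.3],[-0.06,0.09,-0.05],0],
    [[0,0,0.3],[0,0,0],0],
    [[0,0,0.1],[0,0,0],0],
    [[0,0,0],[0,0,0],0],
  ],
)

```text
time_s: 6.1
tcp_pos: [0.5106, -0.1726, 0.0922]
eef_rot: [180.0, 0.1, -166.1]
contact_force: [0.2, -0.9, -0.1]
gripper_width: 0.0006
```

```bash
python3 p.py -.021 -.015 .078
```

```text
6.1 [ 0.5106 -0.1726  0.0922] [ 1.800e+02  1.000e-01 -1.661e+02] [ 0.2 -0.9 -0.1] 0.0006 [  2.  16. -28.  -0. -46. -78.]
shift units [ 0.04 -0.    0.36] turn units [0.   0.01 0.01]
```

The tips are at 75 mm with no force, so the cover is not shut. Next I'll press the rocker.

Call:
apply_moves(
  targets=[
    [[0.04,0,0.15],[0,0,0],0],
    [[0,0,0.12],[0,0,0],0],
    [[0,0,0.1],[0,0,0],0],
  ],
)

```text
time_s: 6.4
tcp_pos: [0.5084, -0.1735, 0.0779]
eef_rot: [-180.0, 0.1, -166.1]
contact_force: [-6.7, 2.3, 29.3]
gripper_width: 0.0004
```

```bash
python3 p.py -.021 -.015 .078
```

```text
6.4 [ 0.5084 -0.1735  0.0779] [-1.800e+02  1.000e-01 -1.661e+02] [-6.7  2.3 29.3] 0.0004 [  2.  17. -29.  -0. -44. -78.]
shift units [-0.02  0.01 -0.  ] turn units [-0.    0.01  0.01]
```

It's hard against its stop with the tips at 61 mm, which is the height given for "on". I'll lift off and go over to the side so the tester is visible.

Call:
apply_moves(
  targets=[
    [[0,0,0.02],[0,0,0],0],
    [[0,0,-0.5],[0,0,0],0],
    [[0,0,-0.9],[0,0,0],0],
    [[0,0,-0.9],[0,0,0],0],
    [[0,-0.2,-0.9],[0,0,0],0],
  ],
)

```text
time_s: 6.9
tcp_pos: [0.5075, -0.1804, 0.2049]
eef_rot: [179.9, -0.3, -166.1]
contact_force: [-0.0, -0.8, -0.1]
gripper_width: 0.0002
```

Run:
```python
from h import *
from plant import r
s=r.get_state();st(s);plan(s,[.5465,.0755,.19],-166)
```

```text
6.9 [ 0.5075 -0.1804  0.2049] [ 179.9   -0.3 -166.1] [-0.  -0.8 -0.1] 0.0002 [  1.  10. -19.  -0. -61. -77.]
shift units [-2.49  5.97  0.37] turn units [ 0.02 -0.04 -0.01]
```

Call:
apply_moves(
  targets=[
    [[-0.4,0.9,0],[0,0,0],0],
    [[-0.4,1,0],[0,0,0],0],
    [[-0.4,1,0],[0,0,0],0],
    [[-0.4,1,0],[0,0,0],0],
    [[-0.4,1,0],[0,0,0],0],
  ],
)

```text
time_s: 7.4
tcp_pos: [0.5435, 0.0305, 0.2128]
eef_rot: [-180.0, 0.7, -166.6]
contact_force: [1.8, -0.7, 0.2]
gripper_width: 0.0004
```

Run:
```python
from h import *
from plant import r
import cv2,pickle
s=r.get_state();st(s);plan(s,[.5465,.0755,.12],-166)
for n in("top","scene"):
    c=r.capture(n);pickle.dump(c,open(n+"4.pkl","wb"))
    im=c["img"][130:280,230:430] if n=="top" else c["img"][130:260,250:450]
    cv2.imwrite(f"pics/{n}4.png",cv2.resize(im,None,fx=4,fy=4))
```

```text
7.4 [0.5435 0.0305 0.2128] [-180.     0.7 -166.6] [ 1.8 -0.7  0.2] 0.0004 [  24.    9.  -19.    0.  -61. -101.]
shift units [-0.31  1.08  2.32] turn units [-0.    0.08 -0.08]
```

View pics/top4.png

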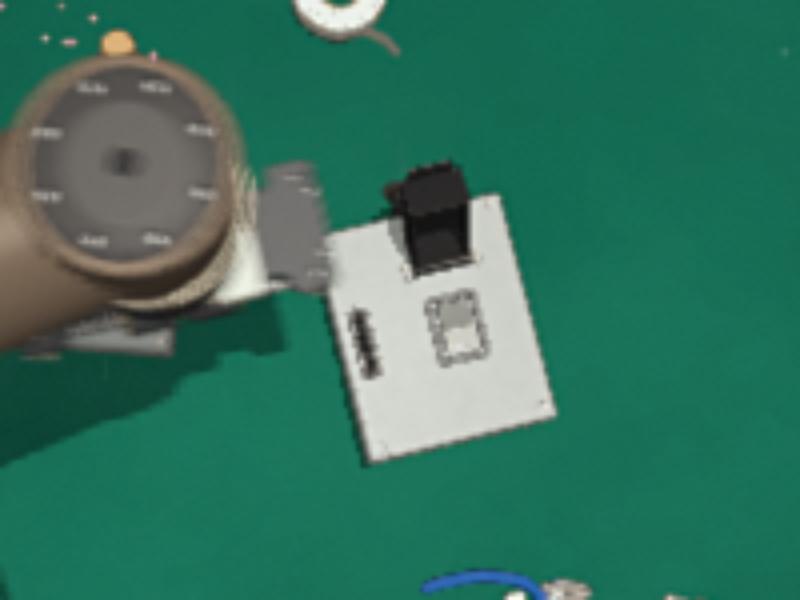

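View pics/scene4.png

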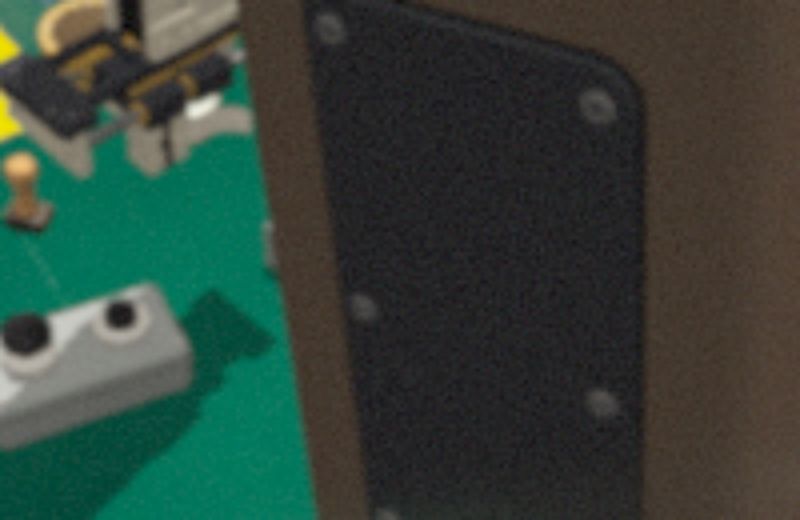

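Top view: the cover is leaning back open at crop (435,215). The rocker's near half at (462,345) is now bright and level, where the far half was before, so the switch is on. Scene view: the mushroom is at (25,335) and the flat start button at (122,315). Next is the start button.

Call:
apply_moves(
  targets=[
    [[-0.3,0.9,0.3],[0,0.08,-0.08],0],
    [[0,0.15,0.7],[0,0,0],0],
    [[0,0,0.7],[0,0,0],0],
    [[0,0,0.3],[0,0,0],0],
    [[0,0,0],[0,0,0],0],
  ],
)

```text
time_s: 8.0
tcp_pos: [0.5479, 0.0808, 0.1307]
eef_rot: [179.9, 0.4, -165.5]
contact_force: [0.1, 0.0, -0.3]
gripper_width: 0.0003
```

Run:
```python
from h import *
from plant import r
s=r.get_state();st(s);plan(s,[.5465,.0755,.095],-166)
```

```text
8.0 [0.5479 0.0808 0.1307] [ 179.9    0.4 -165.5] [ 0.1  0.  -0.3] 0.0003 [  29.   15.  -24.    0.  -51. -104.]
shift units [ 0.07 -0.12  0.89] turn units [0.01 0.04 0.06]
```

Call:
apply_moves(
  targets=[
    [[0.07,-0.12,0.2],[0,0,0],0],
    [[0,0,0.4],[0,0,0],0],
    [[0,0,0.25],[0,0,0],0],
    [[0,0,0],[0,0,0],0],
  ],
)

```text
time_s: 8.4
tcp_pos: [0.5479, 0.0742, 0.0971]
eef_rot: [179.9, 0.6, -165.6]
contact_force: [-0.3, 0.3, 0.1]
gripper_width: 0.0002
```

Run:
```python
from h import *
from plant import r
s=r.get_state();st(s);plan(s,[.5465,.0755,.078],-166)
```

```text
8.4 [0.5479 0.0742 0.0971] [ 179.9    0.6 -165.6] [-0.3  0.3  0.1] 0.0002 [  28.   17.  -26.    0.  -46. -104.]
shift units [0.03 0.04 0.48] turn units [0.02 0.07 0.06]
```

Call:
apply_moves(
  targets=[
    [[0.03,0.03,0.2],[0,0.05,0],0],
    [[0,0,0.15],[0,0,0],0],
    [[0,0,0.12],[0,0,0],0],
  ],
)

```text
time_s: 8.7
tcp_pos: [0.5476, 0.0752, 0.0792]
eef_rot: [179.9, 0.3, -165.6]
contact_force: [-2.1, -0.7, 4.7]
gripper_width: 0.0001
```

Call:
apply_moves(
  targets=[
    [[0,0,0.08],[0,0,0],0],
    [[0,0,0.06],[0,0,0],0],
  ],
)

```text
time_s: 8.9
tcp_pos: [0.5478, 0.0752, 0.0777]
eef_rot: [179.9, 0.4, -165.4]
contact_force: [-15.6, 0.6, 36.6]
gripper_width: 0.0008
```

It bottomed out at 61 mm with a steep rise in force, so I'll release it straight up.

Call:
apply_moves(
  targets=[
    [[0,0,-0.4],[0,0,0],0],
    [[0,0,-0.8],[0,0,0],0],
    [[0,0,-0.9],[0,0,0],0],
    [[0,0,-0.9],[0,0,0],0],
    [[0,0,-0.5],[0,0,0],0],
  ],
)

```text
time_s: 9.4
tcp_pos: [0.5461, 0.0749, 0.2209]
eef_rot: [180.0, 0.2, -165.4]
contact_force: [0.4, 0.3, 0.1]
gripper_width: 0.0002
```

Call:
apply_moves(
  targets=[
    [[0.8,0.3,0],[0,0,0],0],
    [[0.9,0.6,0],[0,0,0],0],
    [[0.5,0.9,0],[0,0,0],0],
    [[0,0.9,0],[0,0,0],0],
    [[0,0.8,0],[0,0,0],0],
  ],
)

```text
time_s: 9.9
tcp_pos: [0.4251, 0.1893, 0.2248]
eef_rot: [179.8, 0.8, -165.7]
contact_force: [0.8, 0.1, -0.7]
gripper_width: 0.0003
```

Call:
apply_moves(
  targets=[
    [[0,0.8,0],[0,0,0],0],
    [[0,0.6,0],[0,0,0],0],
    [[0,0,0],[0,0,0],0],
  ],
)

```text
time_s: 10.2
tcp_pos: [0.4095, 0.2491, 0.2258]
eef_rot: [179.7, 1.0, -165.5]
contact_force: [-0.3, -1.0, -0.1]
gripper_width: 0.0002
```

Run:
```python
from h import *
from plant import r
import cv2,pickle
s=r.get_state();st(s)
for n in("top","scene"):
    c=r.capture(n)
    cv2.imwrite(f"pics/{n}5.png",c["img"])
    if n=="top":
        cv2.imwrite("pics/top5c.png",cv2.resize(c["img"][150:270,210:390],None,fx=4.4,fy=4.4))
        W=cloud(c)
        for nm,x,y in(("start",.5465,.0755),("stop",.5513,.145)):
            m=np.hypot(W[...,0]-x,W[...,1]-y)<.009; print(nm,np.median(W[m][:,2]),m.sum())
        W0=cloud(pickle.load(open("c0.pkl","rb"))["top"])
        for nm,x,y in(("start",.5465,.0755),("stop",.5513,.145)):
            m=np.hypot(W0[...,0]-x,W0[...,1]-y)<.009; print(nm,"before",np.median(W0[m][:,2]))
        for x in(-.019,.009):
            p=tw(x,-.015); m=np.hypot(W[...,0]-p[0],W[...,1]-p[1])<.007; print("rocker",x,np.median(W[m][:,2]),m.sum())
```

```text
10.2 [0.4095 0.2491 0.2258] [ 179.7    1.  -165.5] [-0.3 -1.  -0.1] 0.0002 [  55.    2.  -26.    0.  -61. -131.]
start 0.06911418434878129 31
stop 0.08262012805622553 33
start before 0.06774771033423202
stop before 0.08137793776327804
rocker -0.019 0.061761664120340266 17
rocker 0.009 0.0685152449329141 17
```

View pics/top5.png

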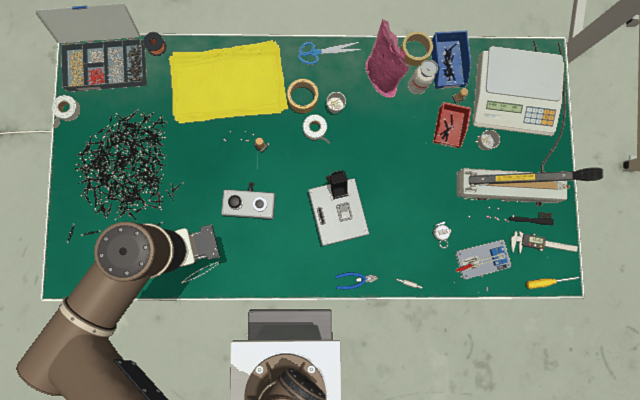

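View pics/top5c.png

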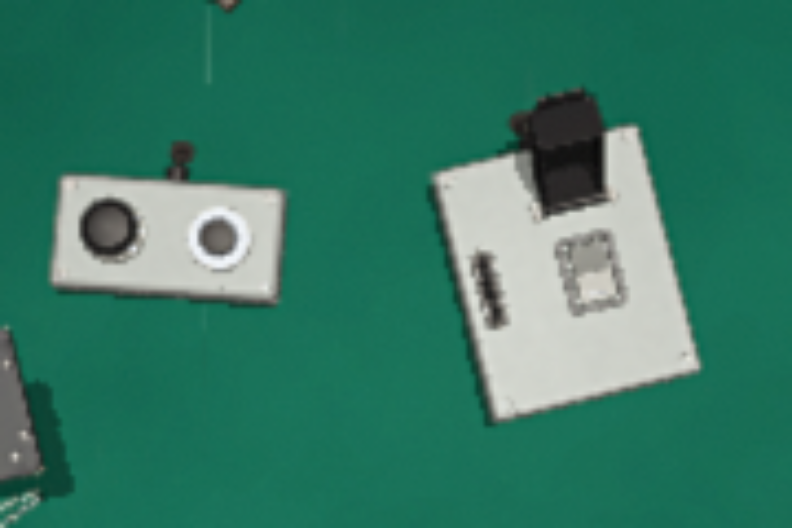

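Final view: cover leaning back open at crop (567,150), rocker near half level at 61.8 mm (on), and both buttons up. The loose items haven't moved and the arm is clear. Handing in.

```bash
python3 -c "
from plant import r
print(r.close_job())"
```

```text
the job is handed in; nothing more can be done
None
```

The test run was started as asked, and I handed the job in at about 10.3 s of the 51 s allowed.

1. **Cover:** I pinched it across its side walls, swung it back to about 1.7 rad and let go. It stays open by itself.
2. **Rocker:** I pressed the near end down to its stop, at 61 mm and 29 N.
3. **Start button:** I then pressed the flat button to its stop, also at 61 mm and about 37 N vertical, and released it.

The last top view after backing off showed:
- **Cover:** open.
- **Rocker:** near half at 61.8 mm, against 61 mm for on, and the far half raised.
- **Start button:** back up at 69 mm. It read 68 mm before, which is within depth noise.
- **Mushroom stop button:** unchanged at 82–83 mm and never touched.
- **Loose things:** not moved, judged by eye from the pictures.
- **Arm:** clear of everything.

No check failed. The arm hid the tester from the cameras while I gripped the cover and pressed the rocker. I relied on finger opening, force and height there, and the later pictures confirmed both. The start button hit its stop harder than needed: with the sideways part the force was about 40 N, through the fingertips rather than the arm or the gripper's body.

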